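# Roll the sample case to the end stop and lift it onto the stage

### The arm

A 6-joint arm with a two-finger parallel gripper is mounted at the origin on the work surface. World frame = base frame: x ahead of the robot, y to its left, z up, the work surface at z = 0. Lengths are in m, angles in degrees, forces in N, time in s.
With the tool pointing down it reaches from about 0.4 to 0.825 m from the base axis. Payload 7 kg.
Tool frame: the origin (TCP) lies midway between the tips of the shut fingers; the grasp point (between the pads) lies 19 mm behind it (ctrl.grip_point_offset is the distance from the TCP to the grasp point, in m); x points along the fingers, y is the direction in which the jaws open and shut, and the axes are right-handed (so a half turn about x gives the same grasp; the last joint's range is limited). The gripper opens to 88 mm and grips with 3 to 60 N. Pads are 19 mm wide; open, the fingers measure 130 mm over their backs; the gripper's body (78 mm by 193 mm) begins 47 mm behind the grasp point.
Start: joints at [-49.269, 20.546, 0.682, 0, -70.136, -16.507], TCP at [0.277, -0.616, 0.227] pointing down, gripper open.
Joint ranges: [-176.03, 176.03], [-82.01, 121.73], [-58.28, 71.71], [-173.87, 95.51], [-174.79, -0.11], [-173.66, 173.66]. Speed limits (degrees/s): [136.94, 136.94, 172.46, 180, 180, 180].

### API

Orientations are given as [roll, pitch, yaw] about the fixed x, y, z axes, in that order (R = Rz(yaw) Ry(pitch) Rx(roll)).
In Python, from plant import ctrl gives the robot as it stands.
- The arm moves only by the tool drive_tool, never from a script. Its argument "plan" is a list of rows, each a list of 3 entries, a list of its own where there are three numbers: the shift along the tool's x, y, z in m, then the turn, a rotation vector about the tool's x, y, z in degrees, then the opening, from 0 (shut) to 1 (fully open). In form: [[[dx, dy, dz], [wx, wy, wz], grip], ...]. A call has 1 to 20 rows; each row is the pose to reach, as a shift and turn from the pose measured when the call began, along the tool's axes at that moment; what a row does not reach only later rows make up. A row lasts 1/12 s, in which the tool goes at most 41.7 mm and 7.16 degrees, less where a joint would pass 70% of its speed; a pose out of reach is approached as far as the arm can. A call with a gripper value outside its range is refused whole. The fingers move at their own pace and stop on an object; the grip force is fixed at half the most. Time passes only in rows, so rows that repeat a pose let the fingers close. It gives the time, the measured TCP pose, the force and the opening at its end, in the units of the state.
- ctrl.get_obs(): the state, without advancing time (a new reading comes with each control period).
- ctrl.snapshot(name): name is "side" or "top"; returns the picture (400x640x3 uint8, blue, green, red); there is no depth.
- ctrl.get_calibration(name): a dict with "fx", "fy", "cx", "cy" (pixels), "R" (3x3) and "t" (3): a world point X has camera coordinates R X + t. Camera axes: x right, y down, z forward; pixel columns grow to the right and rows downward; lengths in m; the calibration is good to about 2 mm. A picture is of the moment at which its call begins. get_calibration takes no time and is no camera call.
- ctrl.close_job(): hands the job in, once; it reports no verdict.
Trained networks look in the newest picture that a camera, given by its name, has taken for a name from the list of things; names that differ only in an ending like _2 or _b are one class to them, and where a whole thing is asked for, a point or a joint stands for the part that bears it (a point fixed in the world has none). Each returns a list of dicts, best first, with "confidence" (0 to 1); they miss things now and then, are a little off and sometimes report something else, mostly with a low value. They report only what shows in the picture. A call takes as long as a camera call. They do not tell look-alikes from the thing itself.
- ctrl.cut_out(camera, name): "pixels" (400x640 bool, what is visible of it) and "pixel" ([column, row] in pixels, amid what is visible of it).
- ctrl.landmark_of(camera, name): "pixel" ([column, row] in pixels: a listed point, or the origin of a listed thing).
The state is a dict: "clock": time; "joint_pos": joint angles; "qvel": joint speeds; "tau": joint torques, N m; "tool_pos": TCP position; "orientation": TCP orientation; "force": force on the tool from outside, world axes, zero at the start; "moment": the same for the moment, N m; "opening": finger opening in m.
Only numpy, scipy, OpenCV 4.12 (cv2) and the standard library are available. Lean on these libraries where they do the work, as an engineer would, in place of code of your own. Each camera call takes 0.05 s, during which the arm holds its last target. There are 200 camera calls.

### The job

Roll the wooden sample case along the free rollers, keeping it down on them, until it rests against the end stop. Only there lift it off by its handle, and set it down gently, upright and flat, inside the rim of the grey specimen stage, then let go. Do not fling, drop or tip over the case, and leave the bottle, beaker, jar and brass puck where they stand.

Things in the scene. Friction and masses are not known exactly. Their poses are not given: they have to be found in the camera images.
- case: Closed wooden sample case, a box 140 (x) x 90 (y) x 50 (z) mm, with a dark bar handle on its lid; 0.4 to 0.85 kg. Origin: centre of its underside; x along its length (the way it travels on the track, towards the stop), z up. Its ends are alike: either way round is right on the stage. It starts far from the stop.
- case_handle (a point): Centre of the case's handle bar, 86 mm above the case's underside; axes as the case's. The bar runs along x: 76 mm long, 14 mm wide (y), 16 mm high, its top 94 mm above the underside, with 28 mm free below it; it stands on two posts, 14 mm square, centred 31 mm either side of the middle.
- track: Fixed level track, 430 x 114 mm: 13 free steel rollers (22 mm diameter) between aluminium rails. Origin: its centre at bench level; x points along it to the end stop, z up. Roller tops are 56 mm above the bench; rails rise 12 mm above them, 98 mm apart inside, and guide the case. The other end is open, nothing above the rollers. Drag on the case is about 0.5 N: it coasts, and rebounds if it hits fast.
- stop (a point): Middle of the end stop's face, at the height of the roller tops, 205 mm along the track's x from its origin. The stop is an upright steel plate with a rubber face across the track, its top 30 mm above the roller tops. Axes as the track's: x points into the stop. With the case home, its origin lies 70 mm before this point.
- stage: Fixed grey specimen stage, a low plinth 174 (x) x 124 (y) mm with a steel rim. Origin: its centre at bench level; x along its length, z up. Its floor is 20 mm above the bench, the rim stands 12 mm above the floor, and inside the rim it measures 164 x 114 mm: the case fits with 12 mm to spare all round when its length lies along the stage's length.
- stage_floor (a point): Centre of the stage's floor, 20 mm above the bench. Axes as the stage's. The case's origin belongs here.
- bottle: Bystander: white bottle, 58 mm diameter, 130 mm tall. Origin: centre of its underside. Leave it alone.
- beaker: Bystander: glass beaker, 76 mm diameter, 95 mm tall. Origin: centre of its underside. Leave it alone.
- jar: Bystander: amber jar with black cap, 66 mm diameter, 75 mm tall. Origin: centre of its underside. Leave it alone.
- puck: Bystander: brass puck, 60 mm diameter, 30 mm tall, near the robot. Origin: centre of its underside. Leave it alone.
Mind the look-alikes: they are no part of the job. What is meant by the case is not turquoise, and is the smaller of those in its own colour. Leave any green or orange look-alike of the stage alone.

How it is judged (in metres and radians):
On the way, in this order (a step that is already met when the one before it is completed fails the run):
1. The case lies on the rollers against the end stop (within 6 mm of it) and stays there 0.3 s (x of case in the frame of stop between -0.076 and -0.06 m and z of case in the frame of stop between -0.006 and 0.006 m and angle between case's own z axis and vertical below 0.05 rad), for 0.3 s.
2. The case is lifted at least 20 mm off the rollers (z of case in the frame of stop above 0.02 m), for 0.1 s.
At the end, for the whole second after the job is handed in: The case stands flat and upright on the stage's floor inside the rim (underside within 4 mm of the floor, centre within 20 mm of the stage's centre, tilt under 0.04 rad), its length along the stage's within 0.2 rad either way round, at rest; the bystanders are within 30 mm of where they began (horizontal distance between case and stage_floor below 0.02 m and z of case in the frame of stage_floor between -0.004 and 0.004 m and angle between case's own z axis and vertical below 0.04 rad and angle between the x axis of case and the x axis of stage, either way round below 0.2 rad and linear speed of case below 0.02 m/s and distance of each of bottle, beaker, jar, puck from where it was at the start of the episode below 0.03 m); the robot touches nothing.
It fails at once if The case is raised off the rollers (12 to 50 mm) over the track while its end is more than 40 mm short of the stop (x of case in the frame of stop between -0.45 and -0.11 m and y of case in the frame of stop between -0.09 and 0.09 m and z of case in the frame of stop between 0.012 and 0.05 m).
It fails at once if The case is flung or dropped: faster than 0.6 m/s (a fall of about 18 mm) with no finger touching it (linear speed of case above 0.6 m/s and contact force between the fingers and case below 0.1 N).
It fails at once if The case is tipped by more than 0.6 rad (angle between case's own z axis and vertical above 0.6 rad).
It fails at once if The bottle, beaker, jar or puck is moved more than 30 mm or tipped (distance of any of bottle, beaker, jar, puck from where it was at the start of the episode above 0.03 m or angle between any of bottle, beaker, jar, puck's own z axis and vertical above 0.3 rad).
It also fails if it takes over 56 s, if anything falls off the work surface, if the arm or the gripper's body presses on something with over 40 N, if the wrist force passes 120 N, or if a joint passes its speed limit or range.

## Working session

There is one attempt and no reset: what is moved stays moved. The work goes in short steps, Python scripts to look and compute and a tool call to move; the robot and the scene stay as the last step left them, time stands still between calls to the robot, and variables do not carry over. Pictures are saved under pics/ and viewed, about 8 in all and at most 12, crops included, and the job is handed in when it is done.

Besides the shell and the picture viewer there is one more tool, called after "Emit:" in YAML: its name, and indented under it one key for each argument. drive_tool: Moves the arm, as the interface text tells. Its arguments: {"type":"object","properties":{"plan":{"type":"array","items":{"type":"array"}}},"required":["plan"]}

```bash
mkdir -p pics; ls; python3 - <<'E'
from plant import ctrl
import cv2, numpy as np
for c in("top","side"):
    cv2.imwrite(f"pics/{c}0.png",ctrl.snapshot(c))
    k=ctrl.get_calibration(c); print(c,k['fx'],k['cx'],k['cy'],(-k['R'].T@k['t']).round(3),k['R'].round(3).tolist())
    for n in["case","case_handle","track","stop","stage","stage_floor","bottle","beaker","jar","puck"]:
        print(c,n,[(np.round(d['pixel']).tolist(),round(d['confidence'],2)) for d in ctrl.landmark_of(c,n)])
print(ctrl.get_obs())
E
```

```text
pics
top 517.6247387651944 318.16095935737854 203.25638690202473 [0.232 0.041 1.706] [[0.002, -1.0, -0.009], [-0.986, -0.001, -0.169], [0.169, 0.009, -0.986]]
top case [([476.0, 232.0], 0.8), ([426.0, 282.0], 0.75), ([286.0, 139.0], 0.62), ([414.0, 196.0], 0.6), ([228.0, 210.0], 0.38)]
top case_handle [([488.0, 230.0], 0.65), ([424.0, 194.0], 0.64), ([431.0, 280.0], 0.64), ([391.0, 131.0], 0.17)]
top track [([374.0, 204.0], 0.65), ([228.0, 209.0], 0.25)]
top stop [([313.0, 210.0], 0.9), ([289.0, 138.0], 0.45), ([342.0, 141.0], 0.41)]
top stage [([220.0, 284.0], 0.84), ([228.0, 211.0], 0.76), ([160.0, 222.0], 0.71)]
top stage_floor [([217.0, 284.0], 0.86), ([227.0, 214.0], 0.85), ([159.0, 223.0], 0.81)]
top bottle [([344.0, 140.0], 0.81)]
top beaker [([290.0, 141.0], 0.67)]
top jar [([390.0, 132.0], 0.92)]
top puck [([283.0, 251.0], 0.84)]
side 506.48914674195464 321.4385974305382 197.14234254503305 [-0.073 -0.946  1.528] [[0.874, -0.486, 0.017], [-0.367, -0.681, -0.633], [0.319, 0.547, -0.774]]
side case [([308.0, 320.0], 0.8), ([369.0, 268.0], 0.78)]
side case_handle [([303.0, 299.0
[... 205 characters left out ...]
 0.77)]
side jar []
side puck [([272.0, 206.0], 0.73)]
{'clock': 1.1, 'joint_pos': array([-4.92700819e+01,  2.05450062e+01,  6.81436949e-01, -7.43236495e-04,
       -7.01353288e+01, -1.65057373e+01]), 'qvel': array([-0.05228614, -0.07896788, -0.13644836,  0.08718603,  0.106914  ,
        0.00534739]), 'tau': array([ 2.05259357e-04, -5.82392478e+01,  2.93300790e+01,  7.00243101e+00,
        1.22833674e-02, -3.34361062e-05]), 'tool_pos': array([ 0.2769213 , -0.61555278,  0.22657023]), 'orientation': array([-41.10539555,  89.99869504, -16.88146726]), 'force': array([ 0.11550238, -0.38178869,  0.2841112 ]), 'moment': array([ 0.01021438, -0.01375069, -0.03831635]), 'opening': 0.08821994440233696}
```

View pics/top0.png

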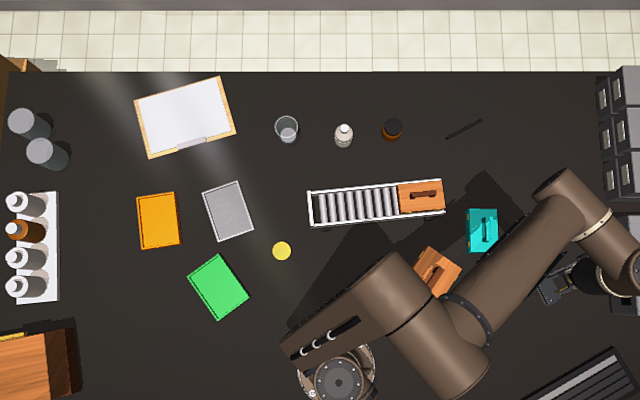

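View pics/side0.png

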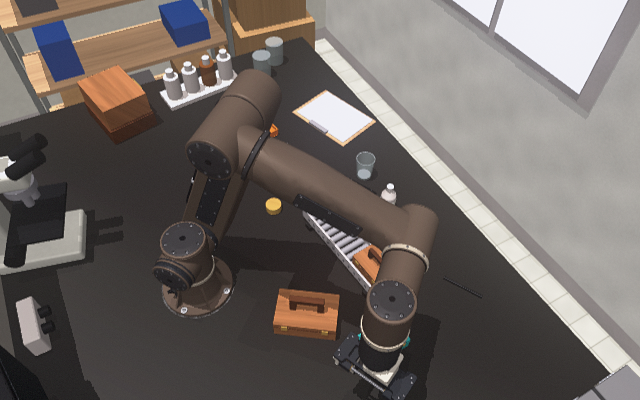

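Top view: three case candidates are the wooden one on the track (422,195), the wooden one on the bench (436,272), and the turquoise one (483,230). The one on the track is the smaller wooden one and lies on the rollers. The stage candidates are grey (228,211), orange (159,221) and green (218,286), and grey is the one meant. Next: an enlarged crop to confirm, plus measurements.

```bash
cat > h.py <<'E'
from plant import ctrl
import cv2, numpy as np
def bp(c,px,z):
    k=ctrl.get_calibration(c); d=k['R'].T@np.array([(px[0]-k['cx'])/k['fx'],(px[1]-k['cy'])/k['fy'],1]); o=-k['R'].T@k['t']
    return o+d*(z-o[2])/d[2]
def proj(c,X):
    k=ctrl.get_calibration(c); p=k['R']@np.asarray(X,float)+k['t']; return np.array([k['fx']*p[0]/p[2]+k['cx'],k['fy']*p[1]/p[2]+k['cy']])
def rect(c,m,z):
    ys,xs=np.nonzero(m); P=np.array([bp(c,(x,y),z)[:2] for x,y in zip(xs,ys)])
    (cx,cy),(w,h),a=cv2.minAreaRect((P*1000).astype(np.float32))
    if w<h: w,h,a=h,w,a+90
    return [round(v,1) for v in(cx,cy,w,h,a)]
def tc():  # tool pose in world
    from scipy.spatial.transform import Rotation as Ro
    o=ctrl.get_obs(); return o['tool_pos'],Ro.from_euler('xyz',o['orientation'],degrees=True).as_matrix(),o
E
python3 - <<'E'
from h import *
im=ctrl.snapshot("top")
for n,z in[("case",.106),("track",.068),("stage",.032)]:
    for d in ctrl.cut_out("top",n): print(n,np.round(d['pixel']),round(d['confidence'],2),d['pixels'].sum(),rect("top",d['pixels'],z))
for n,p,z in[("case",(414,196),.056),("handle",(424,194),.142),("track",(374,204),0),("stop",(313,210),.056),("stage",(228,211),0),("floor",(227,214),.02),("bottle",(344,140),0),("beaker",(290,141),0),("jar",(390,132),0),("puck",(283,251),0)]:
    print(n,bp("top",p,z).round(3))
cv2.imwrite("pics/c1.png",cv2.resize(im[120:310,190:510],None,fx=2.5,fy=2.5,interpolation=cv2.INTER_CUBIC))
E
```

```text
case [419. 198.] 0.9 1395 [528.0, -264.8, 147.4, 98.0, 95.6]
case [482. 228.] 0.88 1318 [420.7, -451.1, 137.1, 100.3, 0.1]Traceback (most recent call last):
  File "<stdin>", line 4, in <module>
  File "h.py", line 9, in rect
    ys,xs=np.nonzero(m); P=np.array([bp(c,(x,y),z)[:2] for x,y in zip(xs,ys)])
                                     ~~^^^^^^^^^^^
  File "h.py", line 4, in bp
    k=ctrl.get_calibration(c); d=k['R'].T@np.array([(px[0]-k['cx'])/k['fx'],(px[1]-k['cy'])/k['fy'],1]); o=-k['R'].T@k['t']
ValueError: time passes only in moves, steps and waits
```

```bash
sed -i 's/ctrl.get_calibration(c);/K(c);/; 2a import functools\nK=functools.lru_cache(None)(lambda c: ctrl.get_calibration(c))' h.py
python3 - <<'E'
from h import *
im=ctrl.snapshot("top")
cv2.imwrite("pics/c1.png",cv2.resize(im[120:310,190:510],None,fx=2.5,fy=2.5,interpolation=cv2.INTER_CUBIC))
for n,z in[("case",.106),("track",.068),("stage",.032)]:
    for d in ctrl.cut_out("top",n): print(n,np.round(d['pixel']),round(d['confidence'],2),d['pixels'].sum(),rect("top",d['pixels'],z))
for n,p,z in[("case",(414,196),.056),("handle",(424,194),.142),("track",(374,204),0),("stop",(313,210),.056),("stage",(228,211),0),("floor",(227,214),.02),("bottle",(344,140),0),("beaker",(290,141),0),("jar",(390,132),0),("puck",(283,251),0)]:
    print(n,bp("top",p,z).round(3))
p,R,o=tc(); print(p,R.round(3).tolist(),o['clock'])
E
```

```text
case [419. 199.] 0.62 1413 [526.5, -265.8, 149.7, 96.4, 95.5]
case [437. 269.] 0.59 1486 [296.4, -297.8, 137.1, 119.3, 53.5]
case [479. 229.] 0.58 1296 [420.0, -450.5, 136.9, 101.7, 177.4]
track [358. 206.] 0.88 2925 [508.3, -129.1, 433.4, 131.9, 95.6]
stage [219. 284.] 0.79 2293 [250.1, 374.8, 181.0, 132.8, 37.4]
stage [156. 222.] 0.69 2197 [462.0, 577.6, 178.8, 136.5, 9.9]
stage [229. 209.] 0.65 2126 [492.4, 351.2, 182.1, 131.7, 19.0]
case [ 0.54  -0.254  0.056]
handle [ 0.53  -0.269  0.142]
track [ 0.523 -0.13   0.   ]
stop [0.493 0.073 0.056]
stage [0.499 0.358 0.   ]
floor [0.485 0.357 0.02 ]
bottle [ 0.744 -0.031  0.   ]
beaker [0.741 0.154 0.   ]
jar [ 0.773 -0.188  0.   ]
puck [0.365 0.172 0.   ]
[ 0.27691929 -0.61555261  0.22653907] [[-0.0, -0.41, 0.912], [0.0, 0.912, 0.41], [-1.0, 0.0, 0.0]] 1.4
```

View pics/c1.png

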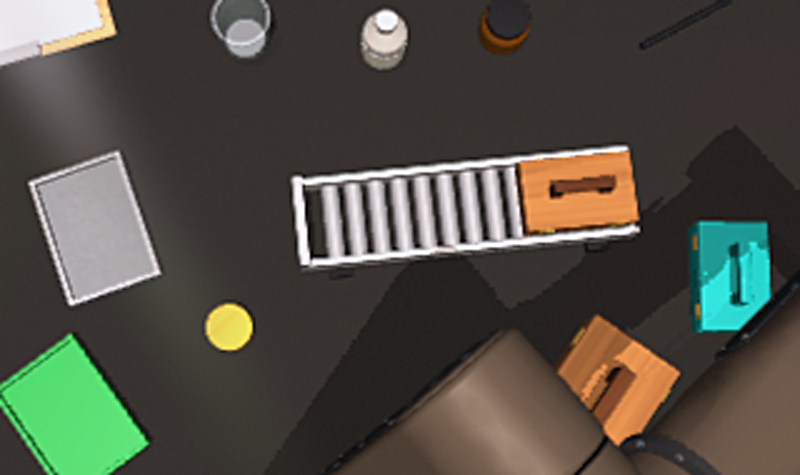

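The crop confirms it: the case on the track is at crop (578,190), which is full (421,196). It is wooden, has a dark bar handle, and is smaller than the loose wooden one. The grey stage is at full (228,211). Next I refine the poses.

```bash
python3 - <<'E'
from h import *
f=lambda x,y:(190+(x+.5)/2.5-.5,120+(y+.5)/2.5-.5)
for n,p,z in[("railfarL",(301,182),.068),("railfarR",(628,149),.068),("railnearL",(304,265),.068),("railnearR",(639,231),.068),("barL",(550,188),.15),("barR",(615,183),.15),
 ("caseTL",(519,165),.106),("caseTR",(628,153),.106),("caseBR",(638,225),.106),("caseBL",(524,238),.106),
 ("st1",(30,182),.032),("st2",(120,152),.032),("st3",(160,273),.032),("st4",(72,304),.032)]:
    print(n,bp("top",f(*p),z).round(4)[:2])
im=cv2.imread("pics/top0.png").astype(int); sub=im[186:205,405:440]; v=sub.sum(2); m=(v<230)
ys,xs=np.nonzero(m); print(m.sum(), xs.mean()+405, ys.mean()+186)
for r in v: print(' '.join(f'{x:3d}' for x in r))
E
```

```text
railfarL [0.5486 0.0822]
railfarR [ 0.5924 -0.3401]
railnearL [0.4409 0.0779]
railnearR [ 0.4852 -0.3501]
barL [ 0.5255 -0.2241]
barR [ 0.5318 -0.3035]
caseTL [ 0.5633 -0.1934]
caseTR [ 0.5788 -0.331 ]
caseBR [ 0.4869 -0.34  ]
caseBL [ 0.4703 -0.1974]
st1 [0.5553 0.4409]
st2 [0.5959 0.3231]
st3 [0.4347 0.2663]
st4 [0.3941 0.3797]
137 422.6715328467153 193.87591240875912
425 425 425 424 427 429 424 424 425 429 443 449 448 452 453 452 448 447 451 446 451 448 451 450 452 450 451 449 453 452 455 456 458 456 458
407 412 407 411 422 435 435 436 441 443 445 442 447 448 450 449 446 449 451 448 451 451 456 456 456 452 453 450 452 450 447 448 447 443 441
425 433 433 438 445 450 449 449 451 452 451 452 451 454 452 457 451 453 454 450 447 449 450 448 449 447 449 448 444 444 442 436 430 427 427
456 460 461 460 460 458 458 457 452 452 452 453 446 452 449 451 453 453 454 456 452 453 451 454 444 420 426 421 414 416 400 409 414 407 406
457 457 459 460 459 464 468 467 466 469 467 463 460 458 458 456 457 447 419 420 411 413 408 406 360 248 248 222 227 285 237 359 425 420 417
467 461 460 461 460 446 452
[... 1232 characters left out ...]

474 473 475 478 484 500 506 508 500 497 480 475 472 472 467 468 463 465 459 461 461 461 461 461 463 461 463 462 463 460 461 462 461 462 465
478 478 473 472 472 477 473 474 475 470 468 466 465 464 465 463 463 465 464 466 464 463 465 465 467 467 468 469 469 470 467 469 464 466 461
472 469 471 473 471 471 472 471 475 470 471 474 470 470 471 471 470 471 471 474 471 466 470 468 465 460 463 460 457 460 457 457 457 456 453
477 476 479 474 472 473 472 475 475 471 473 471 468 468 463 464 461 459 459 460 458 459 457 456 452 455 454 455 457 461 460 464 464 466 467
473 467 469 465 464 462 458 458 458 461 461 457 456 453 455 452 455 458 457 459 458 462 461 465 467 466 463 468 472 471 474 473 473 473 479
```

Emit:
drive_tool:
  plan:
    - [[0.01,0.02,0.035],[-6,0,0],1]
    - [[0.02,0.04,0.07],[-12,0,0],1]
    - [[0.03,0.06,0.105],[-18,0,0],1]
    - [[0.03,0.08,0.14],[-24,0,0],1]
    - [[0.03,0.1,0.175],[-30,0,0],1]
    - [[0.03,0.12,0.21],[-36,0,0],1]
    - [[0.03,0.14,0.245],[-42,0,0],1]
    - [[0.03,0.16,0.28],[-48,0,0],1]
    - [[0.03,0.18,0.315],[-54,0,0],1]
    - [[0.03,0.2,0.35],[-60,0,0],1]
    - [[0.03,0.216,0.373],[-66,0,0],1]
    - [[0.03,0.216,0.373],[-71.7,0,0],1]
    - [[0.03,0.216,0.373],[-71.7,0,0],1]
    - [[0.03,0.216,0.373],[-71.7,0,0],1]

```text
clock: 2.57
tool_pos: [0.5285, -0.2653, 0.1965]
orientation: [84.7, 90.0, -179.5]
force: [0.5, -0.0, -0.2]
opening: 0.0874
```

```bash
python3 - <<'E'
from h import *
a=ctrl.snapshot("side");b=ctrl.snapshot("top")
cv2.imwrite("pics/a2.png",np.hstack([cv2.resize(a[200:340,260:460],None,fx=2,fy=2.8),cv2.resize(b[120:260,330:530],None,fx=2,fy=2.8)]))
p,R,o=tc(); print(p,R.round(3).tolist(),o['clock'],o['joint_pos'],o['force'],np.degrees(np.arctan2(R[1,1],R[0,1])))
E
```

```text
[ 0.52800291 -0.26612573  0.19659623] [[-0.0, -0.995, -0.099], [-0.0, -0.099, 0.995], [-1.0, 0.0, -0.0]] 2.6667 [-7.81861418e+00  1.39498617e+01 -1.27124459e+01  3.99943832e-03
 -6.33440246e+01  1.35190534e+01] [-0.08095397 -0.59930634 -0.29164185] -174.29776647606798
```

View pics/a2.png

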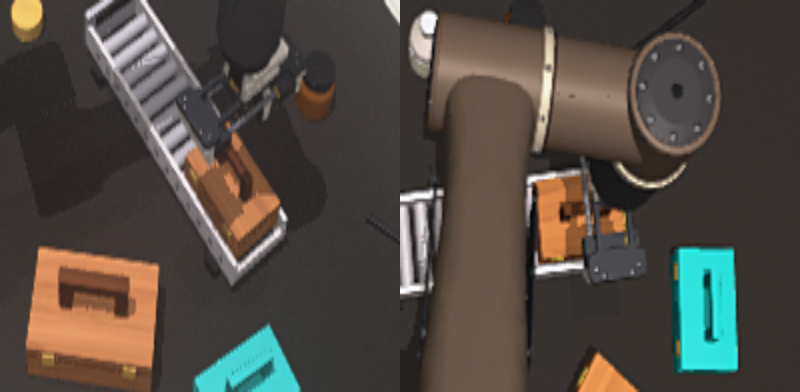

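```bash
python3 - <<'E'
from h import *
print(proj("side",(.529,-.265,.15)),proj("side",(.5285,-.2653,.1965)),bp("side",(379,262),.15))
print([(d['pixel'],d['confidence'],bp("side",d['pixel'],.142).round(3)) for d in ctrl.landmark_of("side","case_handle")])
E
```

```text
[374.54945835 255.44821958] [375.91746005 247.54924375] [ 0.52806224 -0.29256957  0.15      ]
[([385.6, 332.6], 0.97, array([ 0.416, -0.5  ,  0.142])), ([374.5, 255.7], 0.81, array([ 0.532, -0.262,  0.142])), ([304.3, 303.6], 0.58, array([ 0.252, -0.304,  0.142]))]
```

Emit:
drive_tool:
  plan:
    - [[0.02,-0.001,0],[0,0,0],1]
    - [[0.04,-0.001,0.001],[0,0,0],1]
    - [[0.06,-0.001,0.001],[0,0,0],1]
    - [[0.073,-0.001,0.001],[0,0,0],1]
    - [[0.073,-0.001,0.001],[0,0,0],1]
    - [[0.073,-0.001,0.001],[0,0,0],1]

```text
clock: 3.22
tool_pos: [0.5281, -0.266, 0.1233]
orientation: [87.1, 89.9, -177.3]
force: [0.9, -0.2, -0.1]
opening: 0.0878
```

Emit:
drive_tool:
  plan:
    - [[0,0,0],[0,0,0],0.3]
    - [[0,0,0],[0,0,0],0.3]
    - [[0,0,0],[0,0,0],0.3]
    - [[0,0,0],[0,0,0],0]
    - [[0,0,0],[0,0,0],0]
    - [[0,0,0],[0,0,0],0]
    - [[0,0,0],[0,0,0],0]
    - [[0,0,0],[0,0,0],0]

```text
clock: 3.88
tool_pos: [0.5282, -0.2659, 0.1234]
orientation: [88.1, 89.9, -176.4]
force: [-0.5, -0.4, 0.1]
opening: 0.04
```

Emit:
drive_tool:
  plan:
    - [[0,0,0],[0,0,0],0]
    - [[0,0,0],[0,0,0],0]
    - [[0,0,0],[0,0,0],0]
    - [[0,0,0],[0,0,0],0]
    - [[0,0,0],[0,0,0],0]
    - [[0,0,0],[0,0,0],0]
    - [[0,0,0],[0,0,0],0]
    - [[0,0,0],[0,0,0],0]

```text
clock: 4.55
tool_pos: [0.5301, -0.2661, 0.1242]
orientation: [-117.2, 89.9, -21.6]
force: [6.0, 0.5, 1.2]
opening: 0.0137
```

```bash
python3 - <<'E'
from h import *
p,R,o=tc(); print(p,R.round(4).tolist(),o['opening'],o['force'],o['clock'])
E
```

```text
[ 0.53013773 -0.26609363  0.12424191] [[0.0023, -0.9952, -0.0981], [-0.0009, -0.0981, 0.9952], [-1.0, -0.0022, -0.0011]] 0.013725461678009537 [5.99633419 0.46652945 1.18044478] 4.55
```

Emit:
drive_tool:
  plan:
    - [[0,-0.002,0.005],[0,0,0],0]
    - [[0,-0.002,0.015],[0,0,0],0]
    - [[0,-0.002,0.03],[0,0,0],0]
    - [[0,-0.002,0.045],[0,0,0],0]
    - [[0,-0.002,0.06],[0,0,0],0]
    - [[0,-0.002,0.075],[0,0,0],0]
    - [[0,-0.002,0.09],[0,0,0],0]
    - [[0,-0.002,0.105],[0,0,0],0]
    - [[0,-0.002,0.12],[0,0,0],0]
    - [[0,-0.002,0.135],[0,0,0],0]
    - [[0,-0.001,0.15],[0,0,0],0]
    - [[0,-0.001,0.165],[0,0,0],0]
    - [[0,-0.001,0.18],[0,0,0],0]
    - [[0,-0.001,0.195],[0,0,0],0]
    - [[0,-0.001,0.21],[0,0,0],0]
    - [[0,-0.001,0.225],[0,0,0],0]
    - [[0,-0.001,0.237],[0,0,0],0]
    - [[0,-0.001,0.244],[0,0,0],0]
    - [[0,-0.001,0.248],[0,0,0],0]
    - [[0,-0.001,0.25],[0,0,0],0]

```text
clock: 6.22
tool_pos: [0.5058, -0.0169, 0.1237]
orientation: [-152.2, 89.9, -56.6]
force: [-1.0, -1.2, -0.9]
opening: 0.0139
```

```bash
python3 - <<'E'
from h import *
a=ctrl.snapshot("side");b=ctrl.snapshot("top")
cv2.imwrite("pics/a3.png",np.hstack([cv2.resize(a[150:290,260:400],(392,392)),cv2.resize(b[140:280,240:380],(392,392))]))
p,R,o=tc(); print(p,R.round(4).tolist(),o['opening'],o['force'],o['clock'])
E
```

```text
[ 0.5059619  -0.0172338   0.12363043] [[0.001, -0.9952, -0.0981], [-0.001, -0.0981, 0.9952], [-1.0, -0.0009, -0.0011]] 0.013819083424146486 [-1.63626284  0.87818682 -0.38158116] 6.3167
```

View pics/a3.png

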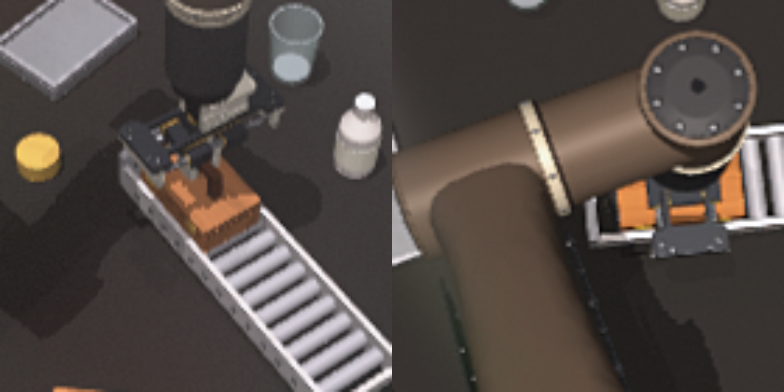

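Left (side view): the case is held by its handle on the rollers, a little short of the stop. Creeping on until there is contact.

Emit:
drive_tool:
  plan:
    - [[0,0,0.003],[0,0,0],0]
    - [[0,0,0.006],[0,0,0],0]
    - [[0,0,0.009],[0,0,0],0]
    - [[0,0,0.012],[0,0,0],0]
    - [[0,0,0.014],[0,0,0],0]
    - [[0,0,0.016],[0,0,0],0]
    - [[0,0,0.018],[0,0,0],0]
    - [[0,0,0.018],[0,0,0],0]

```text
clock: 6.98
tool_pos: [0.5041, 0.0011, 0.1236]
orientation: [-137.3, 89.9, -41.7]
force: [-2.2, 0.7, -0.2]
opening: 0.0138
```

Emit:
drive_tool:
  plan:
    - [[0,0,0.001],[0,0,0],0]
    - [[0,0,0.002],[0,0,0],0]
    - [[0,0,0.003],[0,0,0],0]
    - [[0,0,0.003],[0,0,0],0]

```text
clock: 7.32
tool_pos: [0.5038, 0.0042, 0.1236]
orientation: [-132.7, 89.9, -37.1]
force: [-1.9, 0.3, 1.1]
opening: 0.0139
```

No contact yet.

Emit:
drive_tool:
  plan:
    - [[0,0,0.001],[0,0,0],0]
    - [[0,0,0.002],[0,0,0],0]
    - [[0,0,0.003],[0,0,0],0]
    - [[0,0,0.003],[0,0,0],0]

```text
clock: 7.65
tool_pos: [0.5036, 0.0053, 0.1241]
orientation: [-174.2, 89.8, -78.6]
force: [1.9, -12.6, 2.4]
opening: 0.0135
```

Emit:
drive_tool:
  plan:
    - [[0,0,0.001],[0,0,0],0]
    - [[0,0,0.002],[0,0,0],0]
    - [[0,0,0.003],[0,0,0],0]
    - [[0,0,0.003],[0,0,0],0]

```text
clock: 7.98
tool_pos: [0.5035, 0.0059, 0.1247]
orientation: [178.8, 89.6, -85.5]
force: [1.4, -14.2, 2.7]
opening: 0.0139
```

The -13 N in y shows contact with the stop. I relieve it slightly, hold, and check.

Emit:
drive_tool:
  plan:
    - [[0,0,-0.001],[0,0,0],0]
    - [[0,0,-0.001],[0,0,0],0]
    - [[0,0,-0.001],[0,0,0],0]
    - [[0,0,-0.001],[0,0,0],0]
    - [[0,0,-0.001],[0,0,0],0]
    - [[0,0,-0.001],[0,0,0],0]
    - [[0,0,-0.001],[0,0,0],0]
    - [[0,0,-0.001],[0,0,0],0]

```text
clock: 8.65
tool_pos: [0.5034, 0.0051, 0.1245]
orientation: [176.1, 89.6, -88.2]
force: [0.3, -1.1, -6.7]
opening: 0.0142
```

```bash
python3 - <<'E'
from h import *
a=ctrl.snapshot("side");b=ctrl.snapshot("top")
cv2.imwrite("pics/a4.png",np.hstack([cv2.resize(a[150:290,260:400],(392,392)),cv2.resize(b[170:240,300:370],(392,392))]))
p,R,o=tc(); print(p,R.round(4).tolist(),o['opening'],o['force'],o['clock'])
E
```

```text
[0.50352462 0.00505194 0.12460411] [[0.0005, -0.995, -0.0997], [-0.0076, -0.0997, 0.995], [-1.0, 0.0003, -0.0076]] 0.01393855055088131 [ 1.27567214 -0.09718872 -6.86005217] 8.75
```

View pics/a4.png

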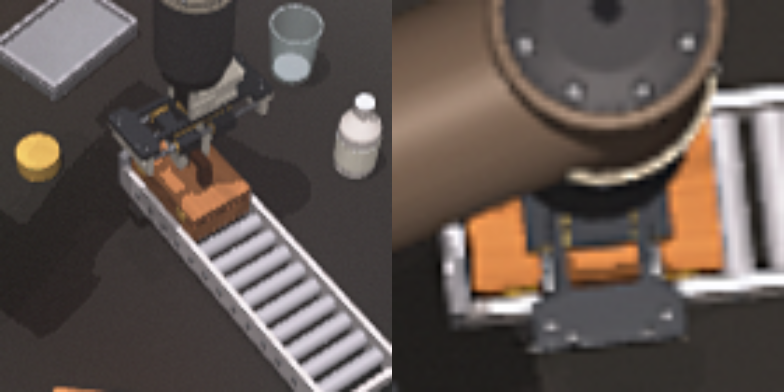

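The case is home: in the right-hand crop its end (470) is at the stop (458), and it is flat on the rollers. Lifting now.

Emit:
drive_tool:
  plan:
    - [[-0.003,0,0],[0,0,0],0]
    - [[-0.008,0,0],[0,0,0],0]
    - [[-0.016,0,0],[0,0,0],0]
    - [[-0.025,0,0],[0,0,0],0]
    - [[-0.035,0,0],[0,0,0],0]
    - [[-0.045,0,0],[0,0,0],0]
    - [[-0.055,0,0],[0,0,0],0]
    - [[-0.065,0,0],[0,0,0],0]
    - [[-0.075,0,0],[0,0,0],0]
    - [[-0.083,0,0],[0,0,0],0]
    - [[-0.088,0,0],[0,0,0],0]
    - [[-0.09,0,0],[0,0,0],0]
    - [[-0.09,0,0],[0,0,0],0]
    - [[-0.09,0,0],[0,0,0],0]

```text
clock: 9.92
tool_pos: [0.5032, 0.0057, 0.2142]
orientation: [172.2, 89.6, -92.1]
force: [-0.4, -0.1, -7.9]
opening: 0.014
```

```bash
python3 - <<'E'
from h import *
p,R,o=tc(); print(p,R.round(4).tolist(),o['opening'],o['force'],o['moment'],o['clock'])
d=np.array([.494,.352,p[2]])-p; print(R.T@d, np.degrees(np.arctan2(R[1,2],R[0,2])))
E
```

```text
[0.50316252 0.00572388 0.21417542] [[-0.0003, -0.995, -0.0995], [-0.0077, -0.0995, 0.995], [-1.0, 0.001, -0.0076]] 0.013972772392288913 [-0.38293521 -0.06411501 -7.93213158] [ 0.05865771  0.14929763 -0.01435704] 9.9167
[-0.00265056 -0.02534928  0.34545838] 95.71279991852367
```

Emit:
drive_tool:
  plan:
    - [[0,-0.001,0.008],[2,0,0],0]
    - [[0,-0.002,0.024],[6,0,0],0]
    - [[0,-0.003,0.044],[10.5,0,0],0]
    - [[0,-0.005,0.065],[15,0,0],0]
    - [[-0.001,-0.006,0.086],[19.5,0,0],0]
    - [[-0.001,-0.008,0.107],[24,0,0],0]
    - [[-0.001,-0.009,0.128],[28.5,0,0],0]
    - [[-0.001,-0.011,0.149],[33,0,0],0]
    - [[-0.001,-0.012,0.17],[37.5,0,0],0]
    - [[-0.002,-0.014,0.191],[42,0,0],0]
    - [[-0.002,-0.015,0.212],[46.5,0,0],0]
    - [[-0.002,-0.017,0.233],[51,0,0],0]
    - [[-0.002,-0.018,0.254],[55.5,0,0],0]
    - [[-0.002,-0.02,0.275],[60,0,0],0]
    - [[-0.002,-0.022,0.296],[65,0,0],0]
    - [[-0.003,-0.023,0.316],[70,0,0],0]
    - [[-0.003,-0.024,0.332],[74,0,0],0]
    - [[-0.003,-0.025,0.342],[76,0,0],0]
    - [[-0.003,-0.025,0.345],[76.3,0,0],0]
    - [[-0.003,-0.025,0.345],[76.3,0,0],0]

```text
clock: 11.58
tool_pos: [0.4933, 0.3519, 0.2133]
orientation: [-118.9, 89.5, -99.4]
force: [-0.5, -0.1, -6.8]
opening: 0.0137
```

```bash
python3 - <<'E'
from h import *
a=ctrl.snapshot("side");b=ctrl.snapshot("top")
p,R,o=tc(); print(p,R.round(4).tolist(),o['opening'],o['force'],o['clock'])
c=p-R[:,0]*.019; c[2]=p[2]+.019-.086; print("case origin if centred",c)
for n,im in(("side",a),("top",b)):  # expected lid rectangle & stage floor outline
    u=R[:,2]*[1,1,0];v=R[:,1]*[1,1,0]
    q=[proj(n,c+[0,0,.05]+s*.07*u+t*.045*v) for s,t in((1,1),(1,-1),(-1,-1),(-1,1))]
    th=np.radians(19.4);U=np.array([np.cos(th),np.sin(th),0]);V=np.array([-U[1],U[0],0])
    w=[proj(n,np.array([.494,.352,.032])+s*.087*U+t*.062*V) for s,t in((1,1),(1,-1),(-1,-1),(-1,1))]
    big=cv2.resize(im,None,fx=4,fy=4,interpolation=cv2.INTER_CUBIC)
    for P,col in((q,(255,0,255)),(w,(0,255,0))): cv2.polylines(big,[np.int32(np.array(P)*4+1.5)],True,col,1)
    m=np.mean(q+w,0)*4; x,y=int(max(0,m[0]-200)),int(max(0,m[1]-280)); s=big[y:y+560,x:x+400]
    globals()["o_"+n]=cv2.copyMakeBorder(s,0,560-s.shape[0],0,400-s.shape[1],cv2.BORDER_CONSTANT)
cv2.imwrite("pics/a5.png",np.hstack([o_side,o_top]))
E
```

```text
[0.49344196 0.35081716 0.21386074] [[-0.0012, -0.3334, 0.9428], [-0.0089, 0.9428, 0.3334], [-1.0, -0.008, -0.0041]] 0.013561227706640455 [-0.89515974 -0.86247259 -7.75879674] 11.6833
case origin if centred [0.49346476 0.35098645 0.14686074]
```

View pics/a5.png

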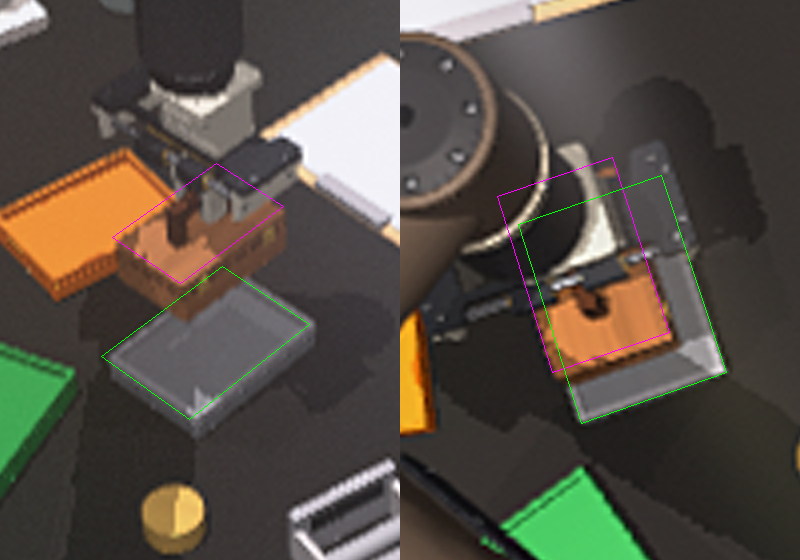

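The top view shows the case aligned over the stage: the magenta prediction matches the lid edge and the green one matches the rim to about 1 px. The side view agrees within about 3 mm. Lowering.

Emit:
drive_tool:
  plan:
    - [[0.006,0.001,0],[0,0,0.1],0]
    - [[0.018,0.002,0],[0,0,0.2],0]
    - [[0.032,0.002,0],[0,0,0.3],0]
    - [[0.046,0.002,0],[0,0,0.3],0]
    - [[0.06,0.002,0],[0,0,0.3],0]
    - [[0.074,0.002,0],[0,0,0.3],0]
    - [[0.086,0.002,0],[0,0,0.3],0]
    - [[0.096,0.002,0],[0,0,0.3],0]
    - [[0.104,0.002,0],[0,0,0.3],0]
    - [[0.11,0.002,0],[0,0,0.3],0]
    - [[0.114,0.002,0],[0,0,0.3],0]
    - [[0.117,0.002,0],[0,0,0.3],0]
    - [[0.119,0.002,0],[0,0,0.3],0]
    - [[0.119,0.002,0],[0,0,0.3],0]

```text
clock: 12.85
tool_pos: [0.4926, 0.3517, 0.0948]
orientation: [-146.4, 89.7, -126.9]
force: [0.5, 0.6, -7.8]
opening: 0.0136
```

Emit:
drive_tool:
  plan:
    - [[0.001,0,0],[0,0,0],0]
    - [[0.002,0,0],[0,0,0],0]
    - [[0.003,0,0],[0,0,0],0]
    - [[0.004,0,0],[0,0,0],0]
    - [[0.005,0,0],[0,0,0],0]
    - [[0.005,0,0],[0,0,0],0]

```text
clock: 13.35
tool_pos: [0.4925, 0.3516, 0.0895]
orientation: [-147.0, 89.7, -127.5]
force: [-0.5, -0.3, -7.3]
opening: 0.0136
```

Emit:
drive_tool:
  plan:
    - [[0.001,0,0],[0,0,0],0]
    - [[0.002,0,0],[0,0,0],0]
    - [[0.002,0,0],[0,0,0],0]

```text
clock: 13.6
tool_pos: [0.4925, 0.3513, 0.0881]
orientation: [-143.7, 89.7, -124.2]
force: [-3.4, -1.7, 0.3]
opening: 0.0138
```

The weight has transferred at TCP z 0.088, as expected for the stage floor. Checking before release.

```bash
python3 - <<'E'
from h import *
a=ctrl.snapshot("side");b=ctrl.snapshot("top")
p,R,o=tc(); print(p,R.round(4).tolist(),o['force'])
m=proj("side",[.494,.352,.06]);x,y=map(int,m-[45,50]); m=proj("top",[.494,.352,.06]);X,Y=map(int,m-[45,50])
cv2.imwrite("pics/a6.png",np.hstack([cv2.resize(i,(400,444),interpolation=cv2.INTER_CUBIC) for i in(a[y:y+100,x:x+90],b[Y:Y+100,X:X+90])]))
E
```

```text
[0.49251974 0.35132129 0.08813971] [[-0.003, -0.3335, 0.9427], [-0.0043, 0.9427, 0.3335], [-1.0, -0.003, -0.0043]] [-2.67641782 -3.34707755  0.32497599]
```

View pics/a6.png

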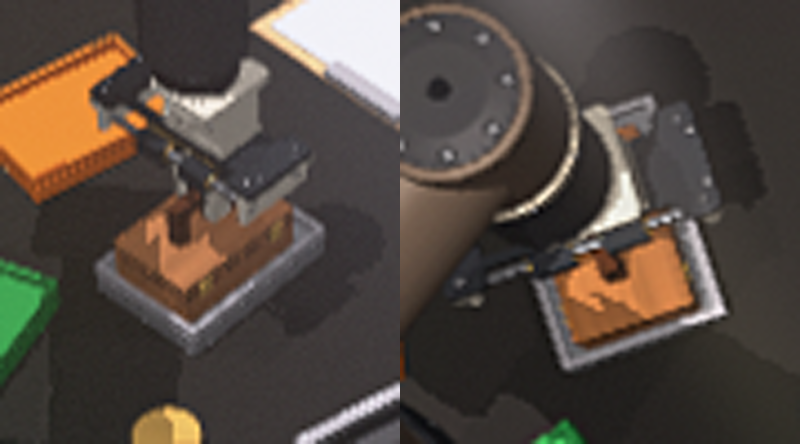

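The case sits inside the rim with a gap on every visible side, and flat. Opening, then withdrawing straight up.

Emit:
drive_tool:
  plan:
    - [[0,0,0],[0,0,0],0.5]
    - [[0,0,0],[0,0,0],1]
    - [[0,0,0],[0,0,0],1]
    - [[0,0,0],[0,0,0],1]
    - [[0,0,0],[0,0,0],1]
    - [[0,0,0],[0,0,0],1]
    - [[0,0,0],[0,0,0],1]
    - [[0,0,0],[0,0,0],1]
    - [[0,0,0],[0,0,0],1]

```text
clock: 14.45
tool_pos: [0.4925, 0.3514, 0.0881]
orientation: [-144.3, 89.7, -124.8]
force: [0.3, -0.1, 0.1]
opening: 0.0684
```

Emit:
drive_tool:
  plan:
    - [[-0.005,0,0],[0,0,0],1]
    - [[-0.015,0,0],[0,0,0],1]
    - [[-0.03,0,0],[0,0,0],1]
    - [[-0.05,0,0],[0,0,0],1]
    - [[-0.07,0,0],[0,0,0],1]
    - [[-0.09,0,0],[0,0,0],1]
    - [[-0.11,0,0],[0,0,0],1]
    - [[-0.13,0,0],[0,0,0],1]
    - [[-0.14,0,-0.03],[0,0,0],1]
    - [[-0.15,0,-0.06],[0,0,0],1]
    - [[-0.15,0,-0.06],[0,0,0],1]

```text
clock: 15.37
tool_pos: [0.434, 0.331, 0.2422]
orientation: [-173.9, 89.9, -154.4]
force: [-0.9, -0.3, -1.3]
opening: 0.0878
```

```bash
python3 - <<'E'
from h import *
a=ctrl.snapshot("side");b=ctrl.snapshot("top")
p,R,o=tc(); print(p,o['opening'],o['force'],o['clock'])
for n in("bottle","beaker","jar","puck"): print(n,[(d['pixel'],round(d['confidence'],2)) for c in("top","side") for d in ctrl.landmark_of(c,n)[:1]])
for c in("top","side"):
    for n,z in(("case",.02),("case_handle",.106)): print(c,n,[(bp(c,d['pixel'],z).round(3),round(d['confidence'],2)) for d in ctrl.landmark_of(c,n)])
m=proj("side",[.494,.352,.06]);x,y=map(int,m-[45,50]); m=proj("top",[.494,.352,.06]);X,Y=map(int,m-[45,50])
cv2.imwrite("pics/a7.png",np.hstack([cv2.resize(i,(400,444),interpolation=cv2.INTER_CUBIC) for i in(a[y:y+100,x:x+90],b[Y:Y+100,X:X+90])]))
E
```

```text
[0.43605075 0.33215917 0.2406071 ] 0.08781772235638242 [ 0.56538026  0.27845307 -0.91255587] 15.4667
bottle [([343.1, 142.1], 0.71), ([385.2, 207.7], 0.95)]
beaker [([285.9, 136.0], 0.84), ([365.2, 175.5], 0.91)]
jar [([390.9, 131.5], 0.8), ([417.1, 237.8], 0.94)]
puck [([282.1, 249.0], 0.51), ([274.2, 209.1], 0.78)]
top case [(array([ 0.437, -0.459,  0.02 ]), 0.96), (array([0.498, 0.35 , 0.02 ]), 0.88), (array([ 0.263, -0.282,  0.02 ]), 0.71)]
top case_handle [(array([ 0.264, -0.297,  0.106]), 0.83), (array([0.489, 0.359, 0.106]), 0.78), (array([ 0.428, -0.465,  0.106]), 0.7), (array([0.358, 0.164, 0.106]), 0.64)]
side case [(array([ 0.433, -0.492,  0.02 ]), 0.89), (array([0.482, 0.341, 0.02 ]), 0.79), (array([0.547, 0.447, 0.02 ]), 0.69), (array([ 0.266, -0.294,  0.02 ]), 0.65)]
side case_handle [(array([ 0.267, -0.276,  0.106]), 0.75), (array([ 0.43 , -0.488,  0.106]), 0.72), (array([0.495, 0.354, 0.106]), 0.61), (array([0.462, 0.278, 0.106]), 0.53)]
```

View pics/a7.png

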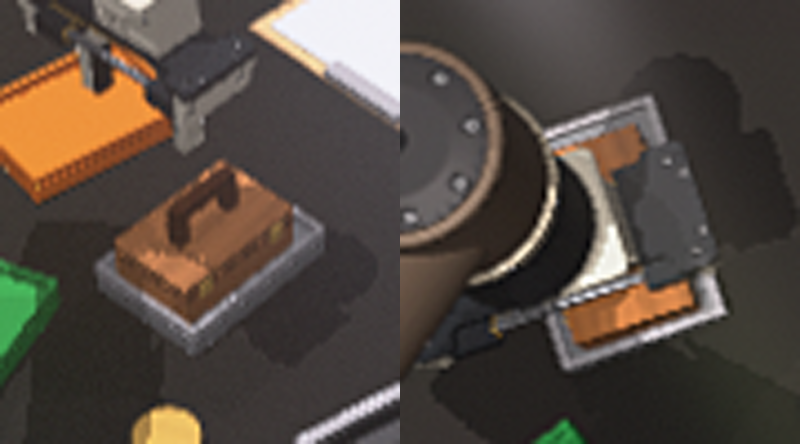

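The case stands flat and upright inside the rim, the gripper is clear, and the bystanders are unmoved.

```bash
python3 -c "
from plant import ctrl
print(ctrl.close_job())"
```

```text
the job is handed in; nothing more can be done
None
```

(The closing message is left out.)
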